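Re-zero the counting scale under its sliding key cover

ROBOT

A 6-joint arm with a two-finger parallel gripper is mounted at the origin on the work surface. World frame = base frame: x ahead of the robot, y to its left, z up, the work surface at z = 0. Lengths are in mm, angles in rad, forces in N, time in s.
With the tool pointing down it reaches from about 400 to 925 mm from the base axis. Payload 12.5 kg.
Tool frame: the origin (TCP) lies at the very end of the fingers, on their centre line; the grasp point (between the pads) lies 19 mm behind it; z points along the fingers, x is the direction in which the jaws open and shut, and the axes are right-handed (so a half turn about z gives the same grasp; the last joint's range is limited). The gripper opens to 95 mm and grips with 3 to 60 N. Pads are 20 mm wide; open, the fingers measure 119 mm over their backs; the gripper's body (75 mm by 180 mm) begins 59 mm behind the grasp point.
Start: joints at [1.073, 0.491, 1.559, -0, 1.092, -0.106], TCP at [238.643, 577.664, 214.661] pointing down, gripper open.
Joint ranges: [-3.1, 3.1], [-0.84, 2.19], [0.05, 2.79], [-1.13, 4.28], [0.06, 2.93], [-2.69, 2.69]. Speed limits (rad/s): [2.22, 2.22, 2.79, 3.14, 3.14, 3.14].

INTERFACE

Orientations are given as [roll, pitch, yaw] about the fixed x, y, z axes, in that order (R = Rz(yaw) Ry(pitch) Rx(roll)).
In Python, from cell import state, viewer, ticket, look_for, regions_of gives the robot as it stands.
- The arm moves only by the shell command python3 -m inch 'ROWS'. ROWS is JSON, a list of rows, each a list of 7 numbers: the turn, a rotation vector about the world's x, y, z in degrees, then the shift along the world's x, y, z in mm, then the opening, from -1 (shut) to 1 (fully open). In form: [[rx, ry, rz, tx, ty, tz, hand], ...]. A call has 1 to 10 rows; each row shifts and turns the commanded pose from where the row before left it; what a row does not reach is not made up. A row lasts 1/10 s, in which the tool goes at most 50 mm and 8.59 degrees, less where a joint would pass 70% of its speed; a pose out of reach is approached as far as the arm can. A call with a gripper value outside its range is refused whole. The fingers move at their own pace and stop on an object; the grip force is fixed at half the most. Time passes only in rows, so rows that do not move let the fingers close. It gives the time, the measured TCP pose, the force and the opening at its end, in the units of the state.
- state(): the state, without advancing time (a new reading comes with each control period).
- viewer.read_camera(name): name is "scene" or "top" or "wrist"; returns a dict with "color" (384x512x3 uint8, red, green, blue), "depth" (384x512 float32, mm along the optical axis (not along the pixel's ray), 0 where there is no reading), "fx", "fy", "cx", "cy" (pixels), "position" and "orientation" of the camera in the world. Camera axes: x right, y down, z forward; pixel columns grow to the right and rows downward; lengths in mm; the calibration is good to about 2 mm. The wrist camera is an equidistant fisheye: a pixel r from the principal point sees the ray r / f radians off the axis. A picture is of the moment at which its call begins.
- ticket.job_done(): hands the job in, once; it reports no verdict.
Trained networks look in the newest picture that a camera, given by its name, has taken for a name from the list of things; names that differ only in an ending like _2 or _b are one class to them, and where a whole thing is asked for, a point or a joint stands for the part that bears it (a point fixed in the world has none). Each returns a list of dicts, best first, with "score" (0 to 1); they miss things now and then, are a little off and sometimes report something else, mostly with a low value. They report only what shows in the picture. A call takes as long as a camera call.
- look_for(name, camera): "box" ([left, top, right, bottom] as shares, 0 to 1, of the picture: columns of its width, rows of its height, round what is visible of it).
- regions_of(name, camera): "pixels" (384x512 bool, what is visible of it) and "box" ([left, top, right, bottom] as shares, 0 to 1, of the picture: columns of its width, rows of its height, round what is visible of it).
The state is a dict: "t": time; "joints": joint angles; "qvel": joint speeds; "tau": joint torques, N m; "eef_pos": TCP position; "tcp_rot": TCP orientation; "ft_force": force on the tool from outside, world axes, zero at the start; "moment": the same for the moment, N m; "opening": opening from 0.0 (shut) to 1.0 (fully open).
Only numpy, scipy, OpenCV 4.12 (cv2) and the standard library are available. Lean on these libraries where they do the work, as an engineer would, in place of code of your own. Each camera call takes 0.05 s, during which the arm holds its last target. There are 200 camera calls.

TASK

The counting scale on the packing bench needs re-zeroing with an empty pan. First take the picture frame off the pan and stand it on its bottom edge on the bench, leaning back slightly against the side of the low brown carton next to the scale, without dropping it. Then slide the orange dust cover all the way along its rails to uncover the green zero key, press the key fully down and let it up, and slide the cover fully shut again, leaving the other things on the bench where they are.

Things in the scene. Friction and masses are not known exactly. Their poses are not given: they have to be found in the camera images.
- scale: Grey counting scale, fixed to the bench, 330 mm deep (its x) by 300 mm wide (its y). Origin: centre of its underside, on the bench; its x points away from the operator (front is -x), y to the left, z up. Its front deck is flat, 62 mm high, from x = -165 to -47 mm, with a flush display on the left half.
- pan_mid (a point): Centre of the top of the scale's steel pan, 85 mm above the bench, at scale (58, 0) mm; the pan is 210 mm (x) by 294 mm (y). A guard of 6 mm wire stands along its left and right edges (scale y = 141 and -141 mm, from x = 5 mm back) and back edge (scale x = 157 mm); the top rod reaches 88 mm above the pan, 173 mm above the bench. Axes as the scale's.
- cover (a joint): Orange sliding dust cover: a hood 60 x 60 mm, 25 mm high, sliding to the scale's left (+y) between two 3 mm high rails. 0 = shut over the key, 0.066 = fully open (m); may start up to 8 mm ajar. Stays where left; moves at about 2 N. Push its flat upright end faces (to scale -y and +y) in their upper half: lower than 10 mm above the deck the finger would run over the key. Free space past both ends.
- cover_mid (a point): Centre of the top face of the orange cover, 87 mm above the bench (25 mm above the deck); its end faces lie 30 mm either side along the scale's y. With the cover shut this point is at scale (-106, -85) mm; its axes are the scale's.
- key (a joint): Green round zero key, 24 mm across, spring-loaded, pressed straight down. 0 = up, 0.005 = fully down, in m; about 5 N holds it fully down and it springs back.
- key_top (a point): Centre of the key's top face: at scale (-106, -85) mm, 71 mm above the bench (9 mm above the deck) when up. Hidden under the shut cover.
- frame: Dark wooden picture frame with a flat cardboard back, 180 mm wide (its x), 16 mm thick (its y), 160 mm tall (its z), 0.25 to 0.5 kg. Origin: centre of its bottom face. Starts on the pan, width along the scale's x, leaning 0.21 rad to the scale's left (+y) against the left wire guard; the lean shows in its orientation. Solid, 16 mm thick along the 24 mm wide border.
- frame_foot (a point): Centre of the frame's bottom face (the frame's origin).
- frame_top (a point): Centre of the frame's top face, 160 mm along the frame's z from its origin.
- carton: Low closed brown carton, heavy, does not shift; 260 mm long (its x), 200 mm wide (its y), 95 mm high. Origin: centre of its underside, on the bench. Left or right of the scale, long sides (100 mm from the origin along its y) roughly along x; beside the long side facing the scale the bench is clear for over 60 mm. The frame leans well with its foot 15 to 30 mm out from that side.
- basket: Red plastic basket with small stock in it, 260 x 192 x 100 mm, fixed; on the other side of the scale from the carton. Origin: centre of its underside. Not used.
- tape_roll: Roll of brown packing tape lying flat, 96 mm across, 48 mm high. Origin: centre of its underside. Leave alone.
- marker: Black marker pen with a red cap, 135 mm long, 18 mm thick, lying on the scale's deck along its front edge, below the display (44 mm in front of the line on which the cover slides). Leave alone.
- scanner: Grey and black hand barcode scanner lying down, 190 x 66 x 46 mm. Leave alone.
- mug: Blue mug, 82 mm across, 92 mm high, behind the scale. Origin: centre of its underside. Leave alone.
- gift_box: Small green box, 80 x 70 x 50 mm, behind the scale. Origin: centre of its underside. Leave alone.

How it is judged:
By the outcome, as a careful person would: the job done as asked, in the order asked, and still so for the second after the job is handed in, with the robot touching nothing.
It also fails if it takes over 64 s, if anything falls off the work surface, if the arm or the gripper's body presses on something with over 40 N, if the wrist force passes 120 N, or if a joint passes its speed limit or range.

## Working session

There is one attempt and no reset: what is moved stays moved. The work goes in short steps, Python scripts to look and compute and a shell command to move; the robot and the scene stay as the last step left them, time stands still between calls to the robot, and variables do not carry over. Pictures are saved under pics/ and viewed, on a budget of 10 in all, crops included, one or two more only if the job needs it, and the job is handed in when it is done.

```bash
mkdir -p pics; ls
cat > h.py <<'E'
import numpy as np, cv2
from scipy.spatial.transform import Rotation as R
from cell import state, viewer, ticket, look_for, regions_of
def cam(n):
    return viewer.read_camera(n)
def rot(o):
    o=np.array(o,float)
    if o.shape==(3,3): return o
    return R.from_euler('xyz',o).as_matrix() if o.size==3 else R.from_quat(o).as_matrix()
def cloud(c):
    d=c['depth']; v,u=np.mgrid[0:d.shape[0],0:d.shape[1]]
    P=np.stack([(u-c['cx'])/c['fx']*d,(v-c['cy'])/c['fy']*d,d],-1)
    W=P@rot(c['orientation']).T+np.array(c['position']); W[d<=0]=np.nan
    return W
E
python3 - <<'E'
from h import *
s=state(); print({k:np.round(v,3).tolist() for k,v in s.items()})
ims=[]
for n in ['scene','top']:
    c=cam(n); print(n,c['position'],c['orientation'],c['fx'],c['cx'],c['cy'])
    np.savez(n+'.npz',**c)
    cv2.imwrite(f'pics/{n}0.png',c['color'][...,::-1])
    W=cloud(c)
    for k in ['scale','cover','frame','carton','basket','tape_roll','marker','scanner','mug','gift_box']:
        r=regions_of(k,n)
        if r:
            m=r[0]['pixels']; p=W[m]; p=p[~np.isnan(p[:,0])]
            print(k,round(r[0]['score'],2),np.round(np.array(r[0]['box'])*[512,384,512,384]).tolist(),np.round(np.median(p,0)).tolist(),np.round(np.percentile(p,3,0)).tolist(),np.round(np.percentile(p,97,0)).tolist())
E
```

```text
pics
{'t': 0.0, 'joints': [1.073, 0.492, 1.559, 0.0, 1.092, -0.106], 'qvel': [0.002, 0.002, -0.0, -0.001, -0.001, 0.0], 'tau': [-0.001, -61.263, -25.818, 0.069, 0.048, -0.0], 'eef_pos': [238.496, 577.425, 214.042], 'tcp_rot': [-3.141, 0.001, 1.179], 'ft_force': [-0.065, 0.099, -0.03], 'moment': [-0.016, -0.028, 0.055], 'opening': 0.998}
scene [1188.96198192   51.91241843 1020.29842035] [-2.49544027  0.01273727  1.60188688] 364.0746048147306 256.31582297342715 194.65435196545783
scale 0.67 [278.0, 170.0, 309.0, 255.0] [614.0, 124.0, 185.0] [522.0, 93.0, 96.0] [692.0, 155.0, 245.0]
cover 0.88 [210.0, 187.0, 226.0, 205.0] [491.0, -110.0, 87.0] [454.0, -137.0, 68.0] [515.0, -79.0, 91.0]
frame 0.62 [275.0, 170.0, 313.0, 255.0] [613.0, 124.0, 183.0] [518.0, 93.0, 91.0] [693.0, 156.0, 245.0]
carton 0.59 [356.0, 168.0, 435.0, 257.0] [561.0, 440.0, 95.0] [401.0, 344.0, 15.0] [656.0, 540.0, 99.0]
basket 0.69 [76.0, 162.0, 150.0, 249.0] [520.0, -448.0, 52.0] [371.0, -563.0, 0.0] [638.0, -343.0, 99.0]
tape_roll 0.64 [165.0, 146.0, 194.0, 173.0] [286.0, -272.0, 32.0] [238.0, -315.0, -0.0] [326.0,
[... 712 characters left out ...]
5.0] [479.0, -109.0, 86.0] [451.0, -140.0, 80.0] [510.0, -81.0, 91.0]
frame 0.85 [200.0, 123.0, 234.0, 189.0] [599.0, 123.0, 191.0] [515.0, 91.0, 97.0] [684.0, 153.0, 245.0]
carton 0.98 [75.0, 142.0, 160.0, 237.0] [517.0, 436.0, 94.0] [396.0, 343.0, 25.0] [640.0, 542.0, 98.0]
basket 0.61 [360.0, 156.0, 445.0, 247.0] [502.0, -454.0, 45.0] [375.0, -570.0, -1.0] [630.0, -345.0, 99.0]
tape_roll 0.68 [326.0, 256.0, 360.0, 287.0] [278.0, -272.0, 44.0] [234.0, -317.0, -1.0] [322.0, -228.0, 51.0]
scanner 0.62 [149.0, 250.0, 212.0, 274.0] [286.0, 220.0, 41.0] [261.0, 156.0, 22.0] [321.0, 333.0, 48.0]
mug 0.7 [322.0, 256.0, 362.0, 288.0] [276.0, -278.0, 45.0] [234.0, -317.0, 6.0] [322.0, -228.0, 51.0]
```

```bash
cat > fit.py <<'E'
from h import *
def ld(n):
    z=np.load(n+'.npz'); return {k:z[k] for k in z.files}
def rect(P):
    (c,s,a)=cv2.minAreaRect(P[:,:2].astype(np.float32)); return np.round(c,1),np.round(s,1),round(a,2)
def big(M):
    M=M.astype(np.uint8); n,l,st,_=cv2.connectedComponentsWithStats(M); return l==1+np.argmax(st[1:,4])
if __name__=='__main__':
    for n in ['scene','top']:
        W=cloud(ld(n)); x,y,z=[W[...,i] for i in range(3)]
        print(n,'bench z',np.nanmedian(z[(x>300)&(x<350)&(abs(y)<100)]))
        print('carton top',rect(W[big((abs(z-95)<6)&(y>300)&(x>350)&(x<690))]))
        print('pan',rect(W[big((abs(z-85)<6)&(abs(y)<200)&(x>440)&(x<760))]))
        print('deck',rect(W[big((abs(z-62)<5)&(abs(y)<220)&(x>380)&(x<560))]))
        print('cover top',rect(W[big((abs(z-87)<4)&(y>-160)&(y<-50)&(x>430)&(x<525))]))
        f=(z>190)&(abs(y-120)<60)&(x>480)&(x<730); P=W[big(f)]
        c=P.mean(0); u,s,v=np.linalg.svd(P-c,full_matrices=False); print('frame plane',c,v[2],v[0])
        e=(P-c)@v[0]; print('extent',np.percentile(e,[0.5,99.5]), 'topz',np.percentile(P[:,2],99))
        T=P[P[:,2]>236]; print('topstrip',rect(T))
E
python3 fit.py
python3 - <<'E'
import cv2,numpy as np
a=cv2.imread('pics/scene0.png');b=cv2.imread('pics/top0.png')
cv2.imwrite('pics/p1.png',cv2.resize(np.vstack([a[110:310],b[90:300]]),(800,640))[:600])
E
```

```text
scene bench z 0.6330800964889249
carton top (array([519.4, 450.2]), array([200.9, 265.8]), 83.78)
pan (array([604.4, -26.6]), array([155.9, 248.6]), 10.73)
deck (array([460.3, -35.8]), array([103.8, 299. ]), 11.12)
cover top (array([ 482.5, -110.4]), array([65.1, 59.7]), 11.44)
frame plane [611.2707921  135.11858255 227.60404186] [-0.19333116  0.94028489 -0.28015601] [ 0.98026391  0.19713758 -0.01481345]
extent [-100.65295652   80.43502329] topz 246.3586005494765
topstrip (array([599.5, 138.9]), array([182.3,  18.8]), 11.49)
top bench z -0.7444660218620811
carton top (array([518.6, 449.2]), array([202.1, 262.2]), 84.18)
pan (array([626.8,  -3.4]), array([210.4, 293.5]), 11.23)
deck (array([466.9, -35.4]), array([119.2, 297.8]), 11.06)
cover top (array([ 480.9, -111.1]), array([59.5, 59.6]), 11.55)
frame plane [598.10209064 133.60763793 231.08524065] [ 0.180628   -0.93181721  0.31478598] [-9.81665334e-01 -1.90610279e-01 -9.45702788e-04]
extent [-90.94583579  88.461077  ] topz 246.08817412826934
topstrip (array([598.8, 137.9]), array([179.9,  18.3]), 11.09)
```

View pics/p1.png

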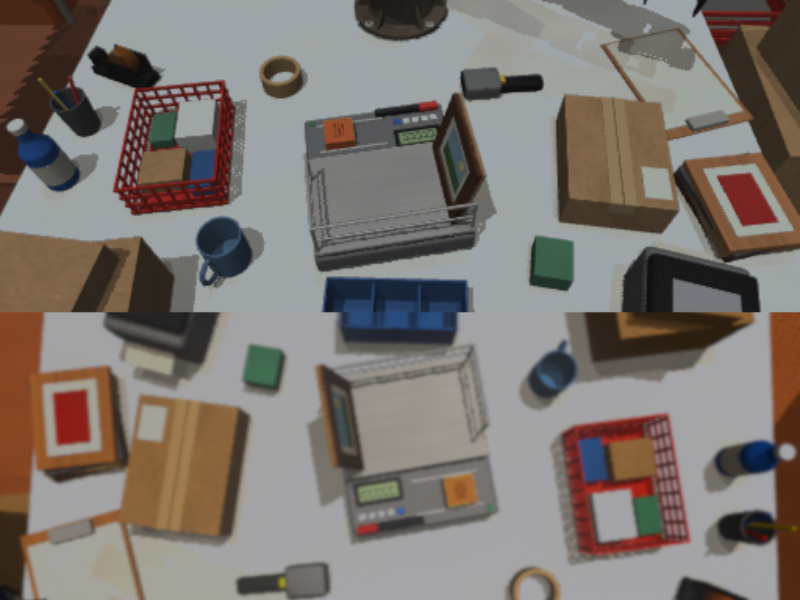

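```bash
python3 -m inch '[[0,0,3.36,30,-35,9,1],[0,0,3.36,30,-35,9,1],[0,0,3.36,30,-35,9,1],[0,0,3.36,30,-35,9,1],[0,0,3.36,30,-35,9,1],[0,0,3.36,30,-35,9,1],[0,0,3.36,30,-35,9,1],[0,0,3.36,30,-35,9,1],[0,0,3.36,30,-35,9,1],[0,0,3.36,30,-35,9,1]]'; python3 -m inch '[[-6,-1.2,0,30,-35,9,1],[-5.8,-1.1,0,27,-37,6,1],[0,0,0,0,0,0,1]]'
```

```text
t: 2.1
eef_pos: [539.6, 226.0, 305.2]
tcp_rot: [3.141, -0.0, 1.768]
ft_force: [0.9, 0.4, -0.7]
opening: 0.998
t: 2.4
eef_pos: [597.8, 153.1, 319.6]
tcp_rot: [3.142, 0.213, 1.763]
ft_force: [-0.3, 0.4, -0.8]
opening: 1.0
```

```bash
python3 -m inch '[[0,0,0,1,-7.5,-36,1],[0,0,0,1,-6.5,-36,1],[0,0,0,0.2,-4,-21,1],[0,0,0,0,-2.6,-14.7,1],[0,0,0,0,0,0,1]]'
python3 - <<'E'
from h import *
s=state(); print(s['eef_pos'],s['ft_force'])
c=cam('wrist'); cv2.imwrite('pics/w1.png',c['color'][...,::-1])
E
```

```text
t: 2.9
eef_pos: [596.6, 135.2, 210.0]
tcp_rot: [-3.137, 0.209, 1.766]
ft_force: [-0.3, 0.8, 1.3]
opening: 1.001
[596.62903809 135.1948428  209.97055578] [-0.3120404  0.787239   1.2712193]
```

View pics/w1.png

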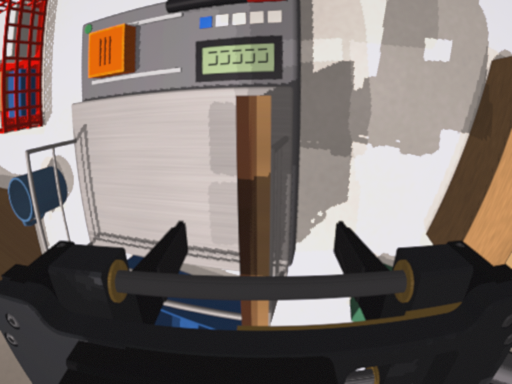

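```bash
python3 -m inch '[[0,0,0,2,-2.6,1,1],[0,0,0,0,0,0,-1],[0,0,0,0,0,0,-1],[0,0,0,0,0,0,-1],[0,0,0,0,0,0,-1],[0,0,0,0,0,0,-1],[0,0,0,0,0,0,-1],[0,0,0,0,0,0,-1]]'
```

```text
t: 3.75
eef_pos: [599.8, 132.5, 212.9]
tcp_rot: [-3.141, 0.21, 1.766]
ft_force: [-0.6, 0.1, 0.7]
opening: 0.467
```

```bash
python3 -m inch '[[0,0,0,0,0,0,-1],[0,0,0,0,0,0,-1],[0,0,0,0,0,0,-1],[0,0,0,0,0,0,-1],[0,0,0,0,0,0,-1],[0,0,0,0,0,0,-1],[0,0,0,0,0,0,-1],[0,0,0,0,0,0,-1]]'
```

```text
t: 4.55
eef_pos: [599.8, 132.4, 213.0]
tcp_rot: [-3.141, 0.21, 1.766]
ft_force: [-0.3, -0.6, -1.1]
opening: 0.164
```

```bash
python3 -m inch '[[0,0,0,0,0,10,-1],[0,0,0,0,0,25,-1],[0,0,0,0,0,30,-1],[0,0,0,0,0,30,-1],[0,0,0,0,0,20,-1],[0,0,0,0,0,5,-1]]'; python3 -m inch '[[0,0,-1.2,-7,16,0,-1],[0,0,-2.5,-14,32,0,-1],[0,0,-3,-16,36,0,-1],[0,0,-3,-16,36,0,-1],[0,0,-3,-16,36,0,-1],[0,0,-2.5,-14,32,0,-1],[0.5,0,-2,-9.5,20.5,0,-1],[0.64,-0.12,0,0,0,0,-1],[0,0,0,0,0,0,-1]]'
```

```text
t: 5.15
eef_pos: [600.2, 132.6, 335.8]
tcp_rot: [3.138, 0.209, 1.765]
ft_force: [0.0, 0.1, -2.7]
opening: 0.17
t: 6.05
eef_pos: [507.1, 340.9, 332.2]
tcp_rot: [-3.14, 0.19, 1.467]
ft_force: [0.6, -0.4, -3.0]
opening: 0.168
```

```bash
python3 -m inch '[[0,0,0,0,0,-15,-1],[0,0,0,0,0,-32,-1],[0,0,0,0,0,-40,-1],[0,0,0,0,0,-40,-1],[0,0,0,0,0,-28,-1],[0,0,0,0,0,-12,-1],[0,0,0,0,0,-5,-1],[0,0,0,0,0,0,-1]]'
python3 - <<'E'
from h import *
print(state()['eef_pos'],state()['ft_force'])
c=cam('scene'); W=cloud(c); cv2.imwrite('pics/s2.png',cv2.resize(c['color'][130:300,200:460,::-1],None,fx=3,fy=3))
r=regions_of('frame','scene'); m=r[0]['pixels'] if r else None
if r:
    P=W[m]; P=P[~np.isnan(P[:,0])]
    yc=np.array([.1045,.9945]); d=(P[:,:2]-[508.5,350.2])@yc
    for lo,hi in [(0,30),(30,60),(60,90),(90,120),(120,150),(150,190)]:
        k=(P[:,2]>lo)&(P[:,2]<hi); print(lo,k.sum(),np.round(np.percentile(d[k],[5,50,95]),1) if k.sum()>3 else '', np.round(np.percentile(P[k,0],[2,98])) if k.sum()>3 else '')
    print(np.percentile(P[:,2],[1,99]))
E
```

```text
t: 6.85
eef_pos: [507.8, 340.7, 161.4]
tcp_rot: [3.141, 0.19, 1.465]
ft_force: [-0.4, -0.4, -2.0]
opening: 0.163
[507.84501778 340.70208457 161.43370452] [-0.41258701 -0.36910995 -1.99887335]
0 19 [-36.  -14.5   0.9] [319. 571.]
30 162 [-40.7 -38.1 -26.5] [424. 597.]
60 229 [-36.6 -30.7 -24.2] [422. 598.]
90 235 [-29.6 -24.1 -13.7] [424. 597.]
120 218 [-24.1 -18.4 -11. ] [427. 599.]
150 222 [-18.7 -13.6   1.8] [429. 600.]
[-5.26702184e-02  1.95967390e+02]
```

View pics/s2.png

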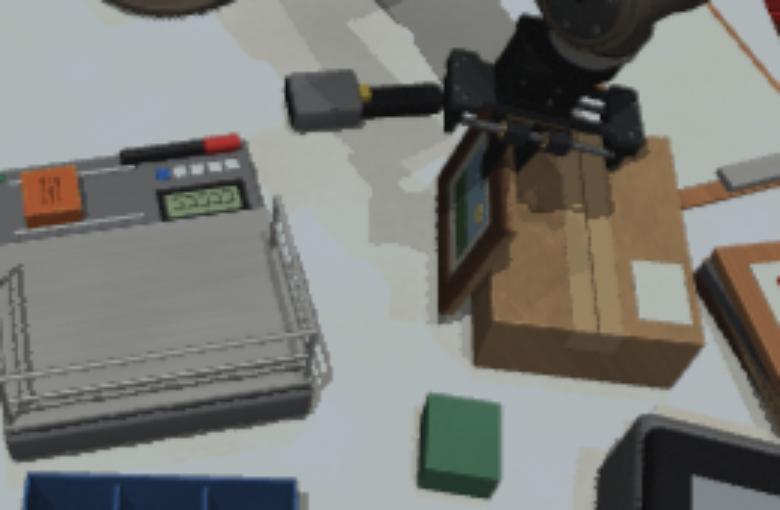

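```bash
python3 -m inch '[[0,0,0,0,0,-12,-1],[0,0,0,0,0,-10,-1],[0,0,0,0,0,-5,-1],[0,0,0,0,0,-2,-1],[0,0,0,0,0,0,-1]]'; python3 -m inch '[[0,0,0,0,0,-1,-1],[0,0,0,0,0,-1,-1],[0,0,0,0,0,0,-1]]';python3 -m inch '[[0,0,0,0,0,-1,-1],[0,0,0,0,0,0,-1]]'
```

```text
t: 7.45
eef_pos: [507.3, 340.9, 131.6]
tcp_rot: [-3.141, 0.19, 1.465]
ft_force: [0.9, -0.4, -3.3]
opening: 0.164
t: 7.75
eef_pos: [507.4, 341.0, 130.0]
tcp_rot: [-3.141, 0.19, 1.465]
ft_force: [0.1, 0.6, -2.9]
opening: 0.168
t: 7.95
eef_pos: [507.3, 340.9, 128.9]
tcp_rot: [-3.141, 0.19, 1.465]
ft_force: [0.8, 0.2, -3.0]
opening: 0.163
```

```bash
python3 -m inch '[[0,0,0,0.3,3,0,-1],[0,0,0,0.3,2,0,-1],[0,0,0,0,0,0,-1]]';python3 -m inch '[[0,0,0,0,0,-1,-1],[0,0,0,0,0,0,-1]]';python3 -m inch '[[0,0,0,0,0,-1,-1],[0,0,0,0,0,0,-1]]'
```

```text
t: 8.25
eef_pos: [508.0, 346.3, 128.9]
tcp_rot: [-3.141, 0.19, 1.466]
ft_force: [-0.2, -0.5, -2.9]
opening: 0.165
t: 8.45
eef_pos: [508.1, 346.1, 128.3]
tcp_rot: [3.141, 0.189, 1.465]
ft_force: [-0.7, 1.3, 2.3]
opening: 0.17
t: 8.65
eef_pos: [508.2, 346.2, 128.3]
tcp_rot: [3.141, 0.189, 1.465]
ft_force: [-1.7, 1.0, 9.6]
opening: 0.167
```

```bash
python3 -m inch '[[0,0,0,0.1,1,0.7,-1],[0,0,0,0,0,0,-1]]';python3 -m inch '[[0,0,0,0.1,1,0,-1],[0,0,0,0,0,0,-1]]';python3 -m inch '[[0,0,0,0.1,1,0,-1],[0,0,0,0,0,0,-1]]'
```

```text
t: 8.85
eef_pos: [508.2, 346.8, 128.2]
tcp_rot: [3.141, 0.19, 1.465]
ft_force: [-2.0, -0.8, 6.3]
opening: 0.166
t: 9.05
eef_pos: [508.2, 347.5, 128.1]
tcp_rot: [-3.141, 0.191, 1.465]
ft_force: [-1.0, -2.7, 6.3]
opening: 0.166
t: 9.25
eef_pos: [508.3, 348.2, 128.0]
tcp_rot: [-3.141, 0.192, 1.466]
ft_force: [-1.2, -4.0, 5.9]
opening: 0.165
```

```bash
python3 -m inch '[[0,0,0,0.1,1,0.3,-1],[0,0,0,0,0,0,-1]]';python3 -m inch '[[0,0,0,0.1,1,0,-1],[0,0,0,0,0,0,-1]]'
```

```text
t: 9.45
eef_pos: [508.3, 349.2, 128.1]
tcp_rot: [-3.141, 0.192, 1.465]
ft_force: [-1.9, -5.3, 5.5]
opening: 0.166
t: 9.65
eef_pos: [508.3, 349.3, 128.1]
tcp_rot: [-3.14, 0.193, 1.465]
ft_force: [-1.1, -11.2, 5.9]
opening: 0.164
```

```bash
python3 -m inch '[[0,0,0,0,-0.8,0,-1],[0,0,0,0,0,0,-0.5],[0,0,0,0,0,0,-0.4],[0,0,0,0,0,0,0],[0,0,0,0,0,0,0.2],[0,0,0,0,0,0,0.2],[0,0,0,0,0,0,0.2],[0,0,0,0,0,0,0.2],[0,0,0,0,0,0,0.2]]'
python3 - <<'E'
from h import *
c=cam('scene'); W=cloud(c); cv2.imwrite('pics/s3.png',cv2.resize(c['color'][130:300,200:460,::-1],None,fx=3,fy=3))
E
```

```text
t: 10.55
eef_pos: [508.4, 350.2, 127.9]
tcp_rot: [-3.141, 0.19, 1.465]
ft_force: [0.7, 0.5, 0.6]
opening: 0.596
```

View pics/s3.png

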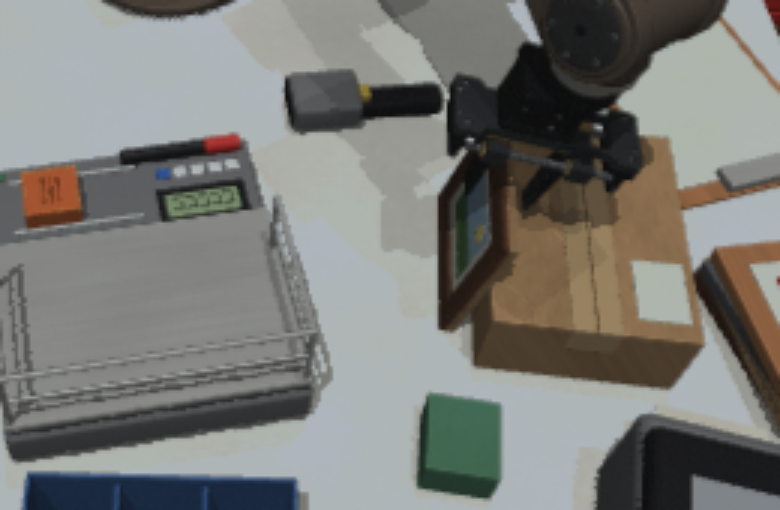

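```bash
python3 -m inch '[[0,0,0,0.4,3.8,19.6,0.2],[0,0,0,0.8,7.6,39,0.2],[0,0,0,0.8,7.6,39,0.2],[0,0,0,0.6,5.6,29,0.2],[5.4,-0.57,0,0,0,0,-1],[5.4,-0.57,0,0,-10,0,-1],[0,0,2.8,-1.7,-45,0,-1],[0,0,2.8,-1.7,-48,0,-1],[0,0,2.8,-1.7,-48,0,-1],[0,0,2.8,-1.7,-48,0,-1]]'; python3 -m inch '[[0,0,3,-1.7,-48,0,-1],[0,0,3,-1.7,-48,0,-1],[0,0,0,-1.7,-48,0,-1],[0,0,0,-1.7,-48,0,-1],[0,0,0,-1.7,-48,0,-1],[0,0,0,-1.7,-48,0,-1],[0,0,0,-1.7,-48,0,-1],[0,0,0,0,0,0,-1]]'
python3 - <<'E'
from h import *
print(state()['joints'])
for n in ['top','scene']:
    c=cam(n); np.savez(n+'1.npz',**c)
c=cam('top'); W=cloud(c)
cv2.imwrite('pics/t4.png',cv2.resize(c['color'][100:260,60:330,::-1],None,fx=2.9,fy=2.9))
r=regions_of('frame','top'); P=W[r[0]['pixels']]; P=P[~np.isnan(P[:,0])]
d=(P[:,:2]-[508.5,350.2])@[.1045,.9945]
for lo in range(0,160,30):
    k=(P[:,2]>lo)&(P[:,2]<lo+30); print(lo,k.sum(),np.round(np.percentile(d[k],[5,50,95]),1) if k.sum()>3 else '')
E
```

```text
t: 11.6
eef_pos: [503.8, 174.1, 254.7]
tcp_rot: [3.142, 0.0, 1.663]
ft_force: [1.5, -1.4, 0.4]
opening: 0.152
t: 12.4
eef_pos: [492.0, -164.9, 254.5]
tcp_rot: [-3.141, 0.001, 1.761]
ft_force: [-0.2, 0.5, 0.0]
opening: 0.007
[-4.50118359e-01  2.97859118e-01  1.76261007e+00 -1.24515637e-03
  1.08067488e+00 -2.21031593e+00]
0 270 [-34.8 -31.2 -24.4]
30 242 [-28.5 -22.7 -18.8]
60 269 [-21.9 -16.8 -12.2]
90 303 [-16.2 -10.4  -5.2]
120 232 [-9.9 -6.8 -4.4]
150 395 [-4.9  2.3 11. ]
```

View pics/t4.png

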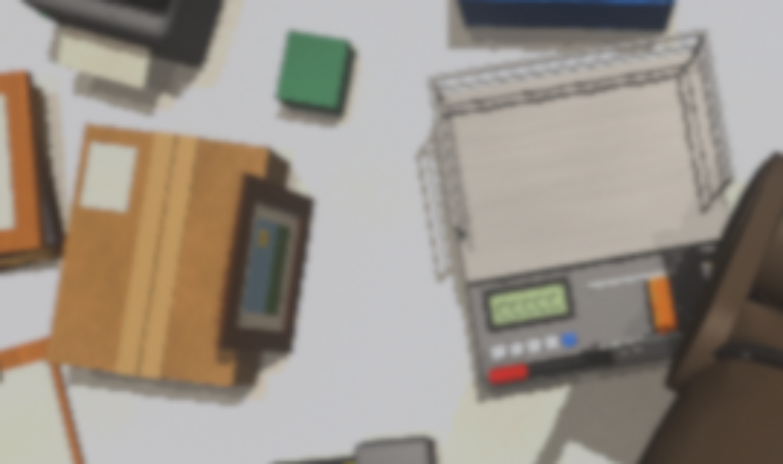

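```bash
python3 -m inch '[[0,0,0,0,-2.8,-25,-1],[0,0,0,0,0,-45,-1],[0,0,0,0,0,-45,-1],[0,0,0,0,0,-35,-1],[0,0,0,0,0,-18,-1],[0,0,0,0,0,-9,-1],[0,0,0,0,0,0,-1]]'
python3 - <<'E'
from h import *
print(state()['eef_pos'],state()['ft_force'])
c=cam('scene'); cv2.imwrite('pics/s5.png',cv2.resize(c['color'][150:240,180:300,::-1],None,fx=6,fy=6,interpolation=cv2.INTER_CUBIC))
E
```

```text
t: 13.3
eef_pos: [492.3, -162.0, 77.1]
tcp_rot: [-3.14, -0.001, 1.767]
ft_force: [0.2, 0.8, 0.4]
opening: 0.002
[ 492.33849383 -161.97566516   77.06527295] [0.24936338 0.75192974 0.36538096]
```

View pics/s5.png

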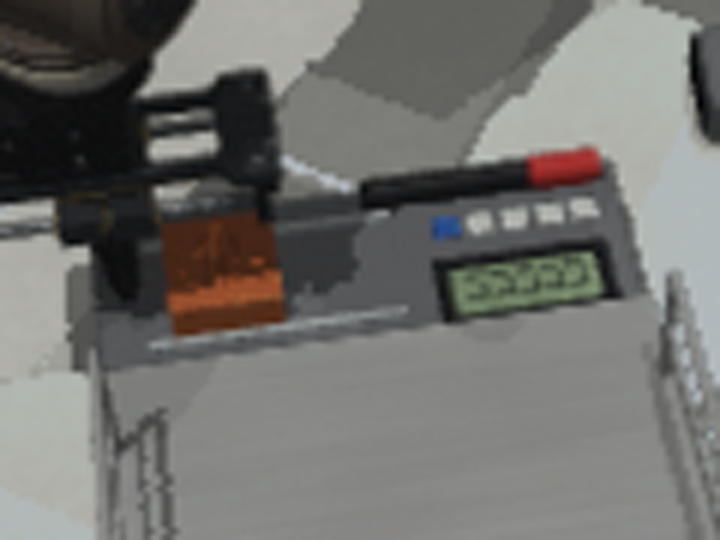

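```bash
python3 -m inch '[[0,0,0,-1,4.9,0,-1],[0,0,0,-2,9.8,-1,-1],[0,0,0,-2,9.8,0,-1],[0,0,0,-2,9.8,0,-1],[0,0,0,-2,9.8,0,-1],[0,0,0,-2,9.8,0,-1],[0,0,0,-1,4.9,0,-1],[0,0,0,0,0,0,-1]]';python3 -m inch '[[0,0,0,-0.6,2.9,0,-1],[0,0,0,0,0,0,-1]]';python3 -m inch '[[0,0,0,-0.4,2,0,-1],[0,0,0,0,0,0,-1]]'
```

```text
t: 14.15
eef_pos: [480.1, -103.4, 76.6]
tcp_rot: [-3.141, -0.0, 1.766]
ft_force: [0.3, -1.1, 0.2]
opening: 0.005
t: 14.35
eef_pos: [479.3, -101.2, 76.3]
tcp_rot: [-3.14, -0.0, 1.765]
ft_force: [-1.6, -0.0, -0.6]
opening: 0.005
t: 14.55
eef_pos: [479.0, -99.3, 76.3]
tcp_rot: [-3.14, -0.0, 1.765]
ft_force: [-0.1, -0.1, 0.2]
opening: 0.003
```

```bash
python3 -m inch '[[0,0,0,-0.6,2.9,0,-1],[0,0,0,0,0,0,-1]]';python3 -m inch '[[0,0,0,-0.4,2,0,-1],[0,0,0,0,0,0,-1]]';python3 -m inch '[[0,0,0,-0.4,2,0,-1],[0,0,0,0,0,0,-1]]';python3 -m inch '[[0,0,0,-0.3,1.5,0,-1],[0,0,0,0,0,0,-1]]'
```

```text
t: 14.75
eef_pos: [478.5, -96.2, 76.4]
tcp_rot: [-3.141, -0.0, 1.765]
ft_force: [-0.2, 0.0, 0.0]
opening: 0.006
t: 14.95
eef_pos: [478.2, -94.2, 76.5]
tcp_rot: [-3.141, 0.0, 1.766]
ft_force: [-0.1, 0.1, -0.2]
opening: 0.002
t: 15.15
eef_pos: [477.9, -92.2, 76.6]
tcp_rot: [-3.141, 0.0, 1.766]
ft_force: [-0.7, -0.3, -0.8]
opening: 0.005
t: 15.35
eef_pos: [477.6, -90.8, 76.6]
tcp_rot: [-3.141, 0.0, 1.766]
ft_force: [-0.4, -1.1, 0.5]
opening: 0.001
```

Run:
```python
from h import *
c=cam('scene'); W=cloud(c); r=regions_of('cover','scene'); P=W[r[0]['pixels']];P=P[~np.isnan(P[:,0])]
P=P[abs(P[:,2]-87)<4]; q=(P[:,:2]-[569.9,-14.7]); print(r[0]['score'],len(P),np.percentile(q@[-.194,.981],[2,50,98]),'expect -49..11')
```

```text
0.84 251 [-46.2461971  -17.1117627    8.81828323] expect -49..11
```

```bash
python3 -m inch '[[0,0,0,-0.3,1.5,0,-1],[0,0,0,0,0,0,-1]]';python3 -m inch '[[0,0,0,-0.3,1.5,0,-1],[0,0,0,0,0,0,-1]]';python3 -m inch '[[0,0,0,-0.3,1.5,0,-1],[0,0,0,0,0,0,-1]]'
```

```text
t: 15.65
eef_pos: [477.6, -89.9, 76.6]
tcp_rot: [3.141, 0.001, 1.766]
ft_force: [-1.4, -6.2, -0.4]
opening: 0.005
t: 15.85
eef_pos: [477.8, -89.1, 77.0]
tcp_rot: [3.14, 0.002, 1.766]
ft_force: [-0.2, -11.3, 2.7]
opening: 0.003
t: 16.05
eef_pos: [478.1, -88.3, 77.4]
tcp_rot: [3.139, 0.004, 1.766]
ft_force: [-0.7, -16.6, 5.4]
opening: 0.004
```

```bash
python3 -m inch '[[0,0,0,1,-5,0,-1],[0,0,0,1,-5,8,-1],[0,0,0,2,-12,0,-1],[0,0,0,1.6,-10,0,-1],[0,0,0,0,0,0,-1],[0,0,0,0,0,0,-1]]';python3 - <<'E'
from h import *
print(state()['eef_pos'])
c=cam('scene'); W=cloud(c); cv2.imwrite('pics/s6.png',cv2.resize(c['color'][150:240,180:300,::-1],None,fx=6,fy=6,interpolation=cv2.INTER_CUBIC))
E
```

```text
t: 16.65
eef_pos: [482.1, -118.7, 84.4]
tcp_rot: [-3.141, -0.0, 1.765]
ft_force: [-0.1, 0.6, -0.2]
opening: 0.002
[ 482.14401658 -118.68798442   84.36018536]
```

View pics/s6.png

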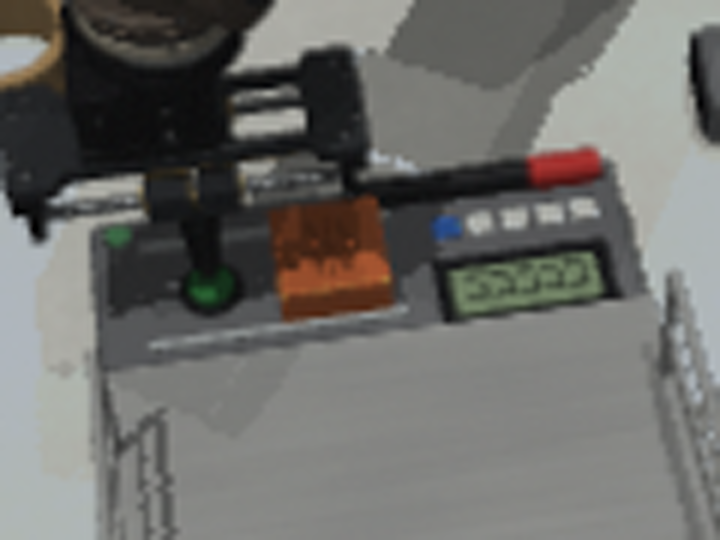

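The green key shows at about (210,288) with the fingertips directly above it, and the cover is fully open. Pressing.

```bash
python3 -m inch '[[0,0,0,0,0,-8,-1],[0,0,0,0,0,-4,-1],[0,0,0,0,0,-3,-1],[0,0,0,0,0,-2,-1],[0,0,0,0,0,0,-1]]';python3 -m inch '[[0,0,0,0,0,-1,-1],[0,0,0,0,0,0,-1]]';python3 -m inch '[[0,0,0,0,0,-1,-1],[0,0,0,0,0,0,-1]]'
```

```text
t: 17.2
eef_pos: [482.1, -118.1, 67.3]
tcp_rot: [-3.14, -0.0, 1.766]
ft_force: [-1.6, 1.7, 4.7]
opening: 0.005
t: 17.4
eef_pos: [482.1, -118.2, 66.6]
tcp_rot: [-3.141, -0.0, 1.765]
ft_force: [-1.8, 3.2, 4.6]
opening: 0.003
t: 17.6
eef_pos: [482.2, -118.3, 66.0]
tcp_rot: [-3.141, 0.0, 1.765]
ft_force: [-4.0, 4.1, 11.2]
opening: 0.003
```

```bash
python3 -m inch '[[0,0,0,0,0,-1,-1],[0,0,0,0,0,0,-1],[0,0,0,0,0,0,-1]]';python3 -m inch '[[0,0,0,0,0,8,-1],[0,0,0,0,0,20,-1],[0,0,0,0,0,20,-1],[0,0,0,-5,25.4,0,-1],[0,0,0,-7.3,38,0,-1],[0,0,0,-6,30,0,-1],[0,0,0,-4,20,0,-1],[0,0,0,0,0,0,-1],[0,0,0,0,0,0,-1]]';python3 - <<'E'
from h import *
print(state()['eef_pos'])
c=cam('wrist'); cv2.imwrite('pics/w7.png',c['color'][...,::-1])
E
```

```text
t: 17.9
eef_pos: [482.3, -118.3, 65.6]
tcp_rot: [3.141, 0.0, 1.766]
ft_force: [-6.0, 4.9, 21.1]
opening: 0.005
t: 18.8
eef_pos: [460.6, -5.3, 112.7]
tcp_rot: [3.141, 0.001, 1.767]
ft_force: [-0.0, -0.4, -0.3]
opening: 0.006
[460.56281973  -5.25705914 112.6768094 ]
```

View pics/w7.png

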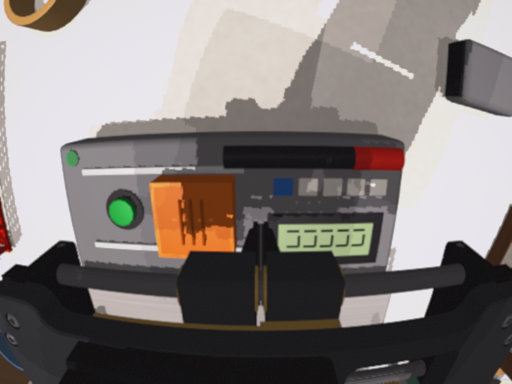

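```bash
python3 -m inch '[[0,0,0,0,0,-15,-1],[0,0,0,0,0,-14,-1],[0,0,0,0,0,-7,-1],[0,0,0,0,0,0,-1],[0,0,0,1,-4.9,0,-1],[0,0,0,2,-9.8,0,-1],[0,0,0,2,-9.8,0,-1],[0,0,0,2,-9.8,0,-1],[0,0,0,2,-9.8,0,-1],[0,0,0,0,0,0,-1]]';python3 -m inch '[[0,0,0,2,-9.8,0,-1],[0,0,0,2,-9.8,0,-1],[0,0,0,1,-4.9,0,-1],[0,0,0,0.6,-2.9,0,-1],[0,0,0,0,0,0,-1]]';python3 -m inch '[[0,0,0,0.4,-2,0,-1],[0,0,0,0,0,0,-1]]'
```

```text
t: 19.85
eef_pos: [469.5, -50.5, 76.7]
tcp_rot: [3.141, 0.001, 1.764]
ft_force: [0.1, 0.4, 0.6]
opening: 0.005
t: 20.35
eef_pos: [474.8, -77.0, 76.5]
tcp_rot: [-3.141, 0.0, 1.765]
ft_force: [0.4, -0.1, -1.0]
opening: 0.005
t: 20.55
eef_pos: [475.1, -78.5, 76.5]
tcp_rot: [-3.141, 0.0, 1.766]
ft_force: [0.6, 0.5, -0.2]
opening: 0.003
```

```bash
python3 -m inch '[[0,0,0,0.4,-2,0,-1],[0,0,0,0,0,0,-1]]';python3 -m inch '[[0,0,0,0.4,-2,0,-1],[0,0,0,0,0,0,-1]]';python3 -m inch '[[0,0,0,0.3,-1.5,0,-1],[0,0,0,0,0,0,-1]]'
```

```text
t: 20.75
eef_pos: [475.5, -80.6, 76.5]
tcp_rot: [-3.141, 0.0, 1.766]
ft_force: [1.0, 0.1, -0.0]
opening: 0.008
t: 20.95
eef_pos: [475.8, -82.5, 76.5]
tcp_rot: [-3.141, -0.0, 1.765]
ft_force: [-0.6, 2.8, -0.2]
opening: 0.008
t: 21.15
eef_pos: [475.7, -83.0, 76.5]
tcp_rot: [-3.141, -0.002, 1.765]
ft_force: [0.9, 12.6, 2.0]
opening: 0.006
```

At the shut stop (12.6 N, no further travel). A touch more, then back off and up, then a final look.

```bash
python3 -m inch '[[0,0,0,0.1,-0.6,0,-1],[0,0,0,0,0,0,-1],[0,0,0,-1,5,0,-1],[0,0,0,-1,6,0,-1],[0,0,0,0,0,25,-1],[0,0,0,0,0,45,-1],[0,0,0,0,0,45,-1],[0,0,0,-10,45,10,-1],[0,0,0,-10,45,0,-1],[0,0,0,-10,45,0,-1]]';python3 -m inch '[[0,0,0,-10,40,0,-1],[0,0,0,0,0,0,-1]]'
python3 - <<'E'
from h import *
for n in ['scene','top']:
    c=cam(n); W=cloud(c)
    if n=='scene': cv2.imwrite('pics/s8.png',cv2.resize(c['color'][110:310,100:460,::-1],None,fx=2.2,fy=2.2))
    for k in ['cover','frame','carton','marker','scanner']:
        r=regions_of(k,n)
        if not r: print(n,k,'none'); continue
        P=W[r[0]['pixels']];P=P[~np.isnan(P[:,0])]
        print(n,k,round(r[0]['score'],2),np.round(np.median(P,0)))
        if k=='cover':
            P=P[abs(P[:,2]-87)<4]; q=P[:,:2]-[569.9,-14.7]; print(' y',np.percentile(q@[-.194,.981],[2,50,98]),'expect -115..-55')
        if k=='frame':
            d=(P[:,:2]-[508.5,350.2])@[.1045,.9945]
            for lo in (0,60,120): kk=(P[:,2]>lo)&(P[:,2]<lo+30); print(' ',lo,np.round(np.median(d[kk]),1))
E
```

```text
t: 22.15
eef_pos: [443.8, 62.5, 202.2]
tcp_rot: [3.14, 0.001, 1.764]
ft_force: [-0.1, 0.7, -0.1]
opening: 0.006
t: 22.35
eef_pos: [432.9, 104.7, 201.8]
tcp_rot: [-3.142, -0.0, 1.77]
ft_force: [0.5, -0.1, 0.1]
opening: 0.004
scene cover 0.84 [ 493. -117.   87.]
 y [-112.86445932  -84.83766447  -55.77009049] expect -115..-55
scene frame 0.86 [524. 337.  95.]
  0 -30.2
  60 -15.8
  120 -5.6
scene carton 0.59 [580. 454.  95.]
scene marker 0.48 [413.  28.  77.]
scene scanner 0.58 [296. 222.  36.]
top cover 0.85 [ 482. -118.   86.]
 y [-113.7860443   -84.33819511  -55.889569  ] expect -115..-55
top frame 0.67 [507. 338.  97.]
  0 -31.3
  60 -16.7
  120 -6.6
top carton 0.6 [516. 457.  94.]
top marker 0.43 [595. -35.  83.]
top scanner 0.62 [279. 308.  28.]
```

View pics/s8.png

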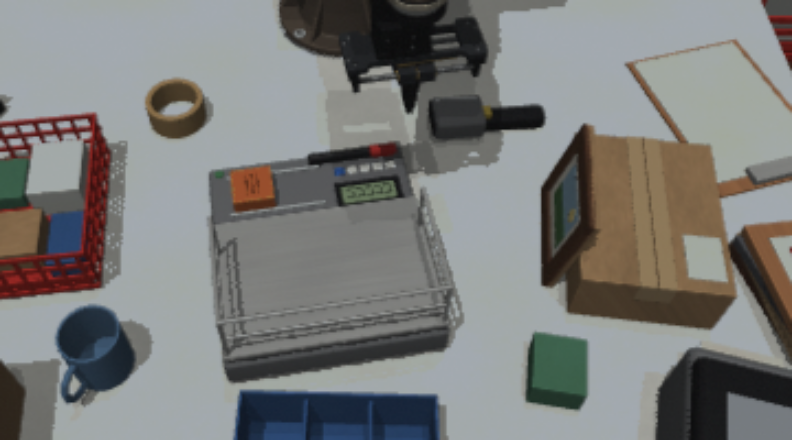

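The frame leans on the carton around (568,205), the cover is shut at (253,188), and the marker and scanner have not moved.

```bash
python3 -c "from cell import ticket; print(ticket.job_done())"
```

```text
the job is handed in; nothing more can be done
None
```

The job is done and handed in at about 23 s of the 64 s allowed.

- **Frame:** I gripped it by its top border, lifted it off the pan and set it on its bottom edge against the carton's long side. I released it only after feeling both the bench and the carton. The last pictures show it leaning at about 0.2 rad, with its front face about 31 mm out near the bench. That puts the foot centre roughly 26 mm from the carton.
- **Cover and key:** I slid the cover to its open stop, where the force rose to about 17 N with almost no further movement. I then pressed the key until it bottomed: it stopped at 65.6 mm, with 21 N on the wrist. After I let it up, I slid the cover back to its shut stop (12.6 N).
- **Last checks:** Both cameras put the cover's middle at scale y of about -84.5 mm, against -85 mm when shut. The marker and scanner are where they started in the scene camera.

Two readings in the last top-camera check did not fit. Its marker detection, with a low score of 0.43, landed on the pan. Its scanner position was off, probably because the arm was partly in the way. The scene camera and the picture itself contradict both.

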